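# Reverse the row of plug-in modules

## Task

Move the four coloured plug-in modules from the white storage rack into the empty black test rack in reverse order: the module that stands farthest left in the storage rack goes into the farthest right slot of the test rack, the next one beside it, and so on, one module to a slot (left and right as the robot sees them). Keep them upright and set each one down gently, without dropping it, so that all four end standing on the floors of their slots, released.

Things in the scene. Friction and masses are not known exactly. Their poses are not given: they have to be found in the camera images.
- module_red: red electronics module, an upright loose block 40 mm (x) by 36 mm (y) by 65 mm tall, 105 to 195 g, small sockets on top, black band round its foot; starts in a storage rack slot, x within 0.05 rad of the rack's. Origin: centre of its underside, z up. Grip it across its x, fingers before and behind the row: along the row the gap to the next one is about 16 to 36 mm
- module_yellow: yellow electronics module, an upright loose block 40 mm (x) by 36 mm (y) by 65 mm tall, 105 to 195 g, small sockets on top, black band round its foot; starts in a storage rack slot, x within 0.05 rad of the rack's. Origin: centre of its underside, z up. Grip it across its x, fingers before and behind the row: along the row the gap to the next one is about 16 to 36 mm
- module_green: green electronics module, an upright loose block 40 mm (x) by 36 mm (y) by 65 mm tall, 105 to 195 g, small sockets on top, black band round its foot; starts in a storage rack slot, x within 0.05 rad of the rack's. Origin: centre of its underside, z up. Grip it across its x, fingers before and behind the row: along the row the gap to the next one is about 16 to 36 mm
- module_blue: blue electronics module, an upright loose block 40 mm (x) by 36 mm (y) by 65 mm tall, 105 to 195 g, small sockets on top, black band round its foot; starts in a storage rack slot, x within 0.05 rad of the rack's. Origin: centre of its underside, z up. Grip it across its x, fingers before and behind the row: along the row the gap to the next one is about 16 to 36 mm
- tag_red: fixed flat red tag, 18 x 34 x 3 mm, on the storage rack's front ledge, 43 mm before (towards the robot, along the rack's x) the centre of the slot where the red module stands at the start; it stays as a record of that slot. Origin: centre of its underside, axes parallel to the rack's
- tag_yellow: fixed flat yellow tag, 18 x 34 x 3 mm, on the storage rack's front ledge, 43 mm before (towards the robot, along the rack's x) the centre of the slot where the yellow module stands at the start; it stays as a record of that slot. Origin: centre of its underside, axes parallel to the rack's
- tag_green: fixed flat green tag, 18 x 34 x 3 mm, on the storage rack's front ledge, 43 mm before (towards the robot, along the rack's x) the centre of the slot where the green module stands at the start; it stays as a record of that slot. Origin: centre of its underside, axes parallel to the rack's
- tag_blue: fixed flat blue tag, 18 x 34 x 3 mm, on the storage rack's front ledge, 43 mm before (towards the robot, along the rack's x) the centre of the slot where the blue module stands at the start; it stays as a record of that slot. Origin: centre of its underside, axes parallel to the rack's
- storage_rack: fixed white rack, 60 x 252 mm, front ledge 10 mm high with the colour tags; on the left or right half of the table. Slot centres at y = +93, +31, -31, -93 mm, x = 0; each an open pocket 52 (x) by 58 (y) mm, floor 5 mm and wall tops 16 mm above the table. Origin: centre of the row, on the table; x away from the robot, y to its left, turned at most 0.33 rad
- test_rack: fixed black rack, 60 x 252 mm, metal strip with sockets (13 mm high) on its far side; empty; on the other half of the table. Slot centres at y = +93, +31, -31, -93 mm, x = 0; each an open pocket 52 (x) by 58 (y) mm, floor 5 mm and wall tops 16 mm above the table. Origin: centre of the row, on the table; x away from the robot, y to its left, turned at most 0.33 rad
Mind the look-alikes: they are no part of the job. Of the things shaped like the module_blue, the blue one is meant.

How it is judged (in metres and radians):
At the end, for the whole second after the job is handed in: Each module stands at rest in the test rack slot that mirrors its starting slot (marked by its tag; 1st from left goes to 4th, 2nd to 3rd, and so on), within 14 mm along and 10 mm across the row of the slot centre, underside within 5 mm of the slot floor, upright within 0.1 rad (((y of tag_red in the frame of storage_rack between 0.081 and 0.105 m and y of module_red in the frame of test_rack between -0.107 and -0.079 m) or (y of tag_red in the frame of storage_rack between 0.019 and 0.043 m and y of module_red in the frame of test_rack between -0.045 and -0.017 m) or (y of tag_red in the frame of storage_rack between -0.043 and -0.019 m and y of module_red in the frame of test_rack between 0.017 and 0.045 m) or (y of tag_red in the frame of storage_rack between -0.105 and -0.081 m and y of module_red in the frame of test_rack between 0.079 and 0.107 m)) and x of module_red in the frame of test_rack between -0.01 and 0.01 m and z of module_red in the frame of test_rack between 0 and 0.01 m and angle between each of module_red, module_yellow, module_green, module_blue's own z axis and vertical below 0.1 rad and linear speed of each of module_red, module_yellow, module_green, module_blue below 0.02 m/s and angular speed of each of module_red, module_yellow, module_green, module_blue below 0.2 rad/s and ((y of tag_yellow in the frame of storage_rack between 0.081 and 0.105 m and y of module_yellow in the frame of test_rack between -0.107 and -0.079 m) or (y of tag_yellow in the frame of storage_rack between 0.019 and 0.043 m and y of module_yellow in the frame of test_rack between -0.045 and -0.017 m) or (y of tag_yellow in the frame of storage_rack between -0.043 and -0.019 m and y of module_yellow in the frame of test_rack between 0.017 and 0.045 m) or (y of tag_yellow in the frame of storage_rack between -0.105 and -0.081 m and y of module_yellow in the frame of test_rack between 0.079 and 0.107 m)) and x of module_yellow in the frame of test_rack between -0.01 and 0.01 m and z of module_yellow in the frame of test_rack between 0 and 0.01 m and ((y of tag_green in the frame of storage_rack between 0.081 and 0.105 m and y of module_green in the frame of test_rack between -0.107 and -0.079 m) or (y of tag_green in the frame of storage_rack between 0.019 and 0.043 m and y of module_green in the frame of test_rack between -0.045 and -0.017 m) or (y of tag_green in the frame of storage_rack between -0.043 and -0.019 m and y of module_green in the frame of test_rack between 0.017 and 0.045 m) or (y of tag_green in the frame of storage_rack between -0.105 and -0.081 m and y of module_green in the frame of test_rack between 0.079 and 0.107 m)) and x of module_green in the frame of test_rack between -0.01 and 0.01 m and z of module_green in the frame of test_rack between 0 and 0.01 m and ((y of tag_blue in the frame of storage_rack between 0.081 and 0.105 m and y of module_blue in the frame of test_rack between -0.107 and -0.079 m) or (y of tag_blue in the frame of storage_rack between 0.019 and 0.043 m and y of module_blue in the frame of test_rack between -0.045 and -0.017 m) or (y of tag_blue in the frame of storage_rack between -0.043 and -0.019 m and y of module_blue in the frame of test_rack between 0.017 and 0.045 m) or (y of tag_blue in the frame of storage_rack between -0.105 and -0.081 m and y of module_blue in the frame of test_rack between 0.079 and 0.107 m)) and x of module_blue in the frame of test_rack between -0.01 and 0.01 m and z of module_blue in the frame of test_rack between 0 and 0.01 m); the robot touches nothing.
It fails at once if a module is tipped over (more than about 35 degrees) (angle between any of module_red, module_yellow, module_green, module_blue's own z axis and vertical above 0.6 rad).
It fails at once if a module is dropped or slammed into the test rack (faster than 0.5 m/s, a free fall of 13 mm, while less than 30 mm above a slot floor) ((x of module_red in the frame of test_rack between -0.03 and 0.03 m and y of module_red in the frame of test_rack between -0.126 and 0.126 m and z of module_red in the frame of test_rack below 0.035 m and linear speed of module_red above 0.5 m/s) or (x of module_yellow in the frame of test_rack between -0.03 and 0.03 m and y of module_yellow in the frame of test_rack between -0.126 and 0.126 m and z of module_yellow in the frame of test_rack below 0.035 m and linear speed of module_yellow above 0.5 m/s) or (x of module_green in the frame of test_rack between -0.03 and 0.03 m and y of module_green in the frame of test_rack between -0.126 and 0.126 m and z of module_green in the frame of test_rack below 0.035 m and linear speed of module_green above 0.5 m/s) or (x of module_blue in the frame of test_rack between -0.03 and 0.03 m and y of module_blue in the frame of test_rack between -0.126 and 0.126 m and z of module_blue in the frame of test_rack below 0.035 m and linear speed of module_blue above 0.5 m/s)).
It also fails if it takes over 96 s, if anything falls off the work surface, if the arm or the gripper's body presses on something with over 40 N, if the wrist force passes 120 N, or if a joint passes its speed limit or range.

## Robot

A 6-joint arm with a two-finger parallel gripper is mounted at the origin on the work surface. World frame = base frame: x ahead of the robot, y to its left, z up, the work surface at z = 0. Lengths are in mm, angles in rad, forces in N, time in s.
With the tool pointing down it reaches from about 350 to 975 mm from the base axis. Payload 17.4 kg.
Tool frame: the origin (TCP) lies on the centre line of the jaws, within the pads' length; the fingertips stand 25 mm ahead of it and the grasp point (between the pads) lies 6 mm ahead of it (ctrl.tips_ahead is the distance from the TCP to the fingertips, in mm); z points along the fingers, y is the direction in which the jaws open and shut (so a half turn about z gives the same grasp; the last joint's range is limited). The gripper opens to 85 mm and grips with 20 to 120 N. Pads are 22 mm wide; open, the fingers measure 114 mm over their backs; the gripper's body (76 mm by 85 mm) begins 54 mm behind the grasp point. The pads swing forward as they close: fully open they stand 13 mm farther back than shut.
Start: joints at [-1.244, 0.116, 1.442, -0, 1.584, -0.038], TCP at [240.806, -630.591, 256.303] pointing down, gripper open.
Joint ranges: [-2.83, 2.83], [-0.83, 2.19], [0.07, 2.5], [-1.14, 4.28], [0.01, 3], [-2.97, 2.97]. Speed limits (rad/s): [1.89, 1.89, 2.22, 3.14, 3.14, 3.14].

## Interface

Orientations are given as a rotation vector (axis times angle).
In Python, from cell import readout, optics, order, ctrl gives the robot as it stands.
- The arm moves only by the shell command python3 -m creep 'ROWS' [OPENING]. ROWS is JSON, a list of rows, each a list of 4 numbers: the shift along the tool's x, y, z as a fraction of full scale, then the turn about the tool's z as a fraction of full scale. A call has 1 to 20 rows; each row shifts and turns the commanded pose from where the row before left it, along the tool's axes as they then stand; what a row does not reach is not made up. Full scale, the value 1, is 0.03 m for a shift and 5 degrees for a turn. A row lasts 1/8 s, in which the tool goes at most 62.5 mm and 10.7 degrees, less where a joint would pass 70% of its speed; a pose out of reach is approached as far as the arm can. A call with a number of a shift or a turn outside -1 to 1 is refused whole. A call with a gripper value outside its range is refused whole. OPENING is the gripper's target within -1 to 1 (fully open at 1, half-way at 0, shut at -1), set as the call begins (- or left out, the last holds). The fingers move at their own pace and stop on an object; the grip force is fixed at half the most. Time passes only in rows, so rows that do not move let the fingers close. It gives the time, the measured TCP pose, the force and the opening at its end, in the units of the state.
- readout.read_state(): the state, without advancing time (a new reading comes with each control period).
- optics.capture(name): name is "side" or "top" or "wrist"; returns the picture (400x640x3 uint8, blue, green, red); there is no depth.
- optics.get_calibration(name): a dict with "intrinsics" (3x3 intrinsics, pixels), "rvec" (rotation vector, rad) and "tvec" (3), from world to camera coordinates, as OpenCV has them. Camera axes: x right, y down, z forward; pixel columns grow to the right and rows downward; lengths in mm; the calibration is good to about 2 mm. A picture is of the moment at which its call begins: read the wrist's pose just before it. get_calibration takes no time and is no camera call; for the wrist camera it gives the pose at the moment of the call.
- order.finish_job(): hands the job in, once; it reports no verdict.
The state is a dict: "t": time; "joint_positions": joint angles; "joint_vel": joint speeds; "effort": joint torques, N m; "ee_pos": TCP position; "tool_rot": TCP orientation; "contact_force": force on the tool from outside, world axes, zero at the start; "ft_torque": the same for the moment, N m; "grip_width": finger opening in mm.
Only numpy, scipy, OpenCV 4.12 (cv2) and the standard library are available. Lean on these libraries where they do the work, as an engineer would, in place of code of your own. Each camera call takes 0.05 s, during which the arm holds its last target.

## Working session

There is one attempt and no reset: what is moved stays moved. The work goes in short steps, Python scripts to look and compute and a shell command to move; the robot and the scene stay as the last step left them, time stands still between calls to the robot, and variables do not carry over. Pictures are saved under pics/ and viewed, and the job is handed in when it is done.

```bash
ls; mkdir -p pics; python3 - <<'E'
from cell import readout, optics, order, ctrl
import cv2
print(readout.read_state()); print(ctrl.tips_ahead)
for n in ("top","side"):
    c=optics.get_calibration(n); print(n,c)
    cv2.imwrite(f"pics/{n}0.png",optics.capture(n))
E
```

```text
pics
{'t': 0.0, 'joint_positions': array([-1.24380008e+00,  1.16509771e-01,  1.44224926e+00,  1.87570961e-05,
        1.58400036e+00, -3.78056204e-02]), 'joint_vel': array([-1.53177883e-04,  3.05129317e-03, -9.97972502e-04,  1.58451876e-03,
        1.25220703e-04,  2.81438890e-06]), 'effort': array([-2.35780295e-03, -7.31980276e+01, -6.32489920e+01, -1.60174200e-04,
        6.21623985e-03, -1.97913971e-05]), 'ee_pos': array([ 240.75929148, -630.43867734,  255.55605209]), 'tool_rot': array([-3.08833869e+00, -5.69647697e-01,  2.34839730e-04]), 'contact_force': array([ 0.14038876,  0.41958472, -0.48755784]), 'ft_torque': array([ 0.00830674,  0.00658093, -0.00066082]), 'grip_width': 85.80414835936313}
25.0
top {'intrinsics': array([[411.90420951,   0.        , 320.87840544],
       [  0.        , 411.90420951, 197.1560509 ],
       [  0.        ,   0.        ,   1.        ]]), 'rvec': array([ 2.12688196, -2.09740163,  0.15868603]), 'tvec': array([  4.06275129, 471.97127734, 752.23879712])}
side {'intrinsics': array([[407.71059288,   0.        , 322.00655725],
       [  0.        , 407.71059288, 202.43372105],
       [  0.        ,   0.        ,   1.        ]]), 'rvec': array([ 0.65788439, -2.41444419,  1.38108279]), 'tvec': array([414.24708666, 177.75492494, 585.50480721])}
```

View pics/top0.png

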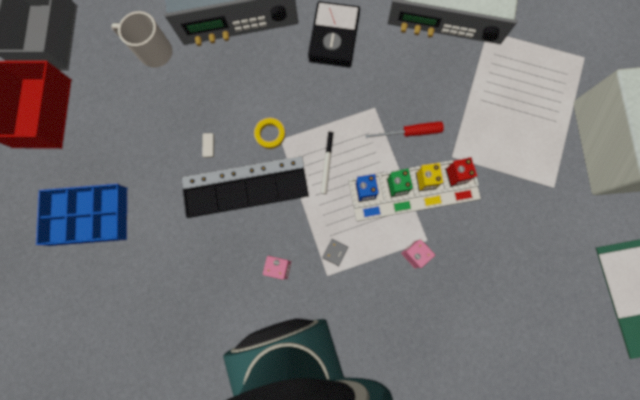

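View pics/side0.png

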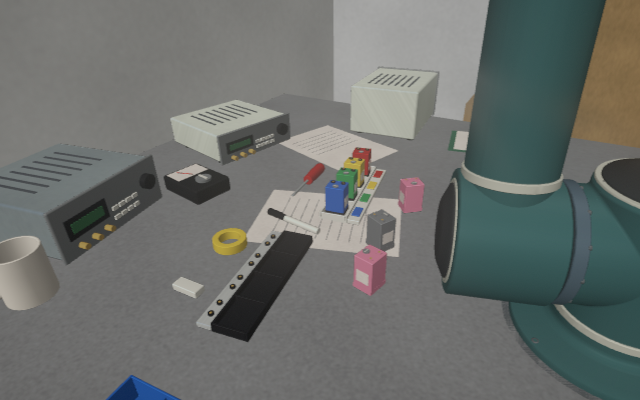

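The top view shows the black test rack at about (245,188), left. The white storage rack is at about (415,188), right, with blue (367,187), green (400,182), yellow (430,176) and red (461,171) from left to right. Pink and grey look-alikes stand at (277,268), (419,253) and (336,252).

```bash
cat > h.py <<'E'
import numpy as np, cv2
from cell import readout, optics, ctrl
def cast(cal,uv,z):
    K,R,t=cal["intrinsics"],cv2.Rodrigues(cal["rvec"])[0],np.asarray(cal["tvec"]).ravel()
    uv=np.atleast_2d(uv).astype(float)
    d=(np.linalg.inv(K)@np.c_[uv,np.ones(len(uv))].T).T@R   # R^T d
    c=-R.T@t
    s=(z-c[2])/d[:,2]
    return c+s[:,None]*d
def proj(cal,P):
    return cv2.projectPoints(np.atleast_2d(P).astype(float),cal["rvec"],cal["tvec"],cal["intrinsics"],None)[0][:,0]
HUE={"red":[(0,8),(172,180)],"yellow":[(18,34)],"green":[(50,80)],"blue":[(100,120)]}
def blobs(img,col,amin=15,smin=120,vmin=60):
    h=cv2.cvtColor(img,cv2.COLOR_BGR2HSV)
    m=np.zeros(img.shape[:2],np.uint8)
    for a,b in HUE[col]: m|=cv2.inRange(h,(a,smin,vmin),(b,255,255))
    n,l,st,c=cv2.connectedComponentsWithStats(m)
    return [(c[i].round(1).tolist(),st[i].tolist()) for i in range(1,n) if st[i][4]>=amin]
E
python3 - <<'E'
from h import *
img=cv2.imread("pics/top0.png"); cal=optics.get_calibration("top")
for c in HUE:
    for b in blobs(img,c):
        if 340<b[0][0]<490 and 140<b[0][1]<230: print(c,b, cast(cal,b[0],13)[0].round(1))
cv2.imwrite("pics/c1.png",np.vstack([cv2.resize(img[145:225,175:315],None,fx=5,fy=5)[:300*2][:290],cv2.resize(img[150:225,345:485],None,fx=5,fy=5)[:300]]) if 0 else cv2.resize(img[145:230,175:315],None,fx=5.5,fy=5.5,interpolation=cv2.INTER_CUBIC))
cv2.imwrite("pics/c2.png",cv2.resize(img[145:225,345:485],None,fx=5.5,fy=5.5,interpolation=cv2.INTER_CUBIC))
E
```

```text
red ([460.5, 171.0], [447, 158, 30, 27, 502]) [ 533.9 -267.9   13. ]
red ([463.0, 194.8], [455, 191, 17, 9, 108]) [ 485.3 -270.6   13. ]
yellow ([429.3, 175.6], [417, 163, 26, 27, 505]) [ 523.8 -205.4   13. ]
yellow ([432.5, 200.2], [425, 196, 16, 10, 119]) [ 473.7 -210.2   13. ]
green ([399.3, 181.7], [388, 169, 24, 27, 358]) [ 510.7 -145.3   13. ]
green ([401.8, 205.6], [395, 202, 15, 8, 87]) [ 462.1 -149.4   13. ]
blue ([366.4, 186.6], [357, 175, 21, 25, 333]) [499.9 -79.4  13. ]
blue ([371.2, 211.2], [364, 207, 15, 9, 99]) [450.1 -88.8  13. ]
```

View pics/c1.png

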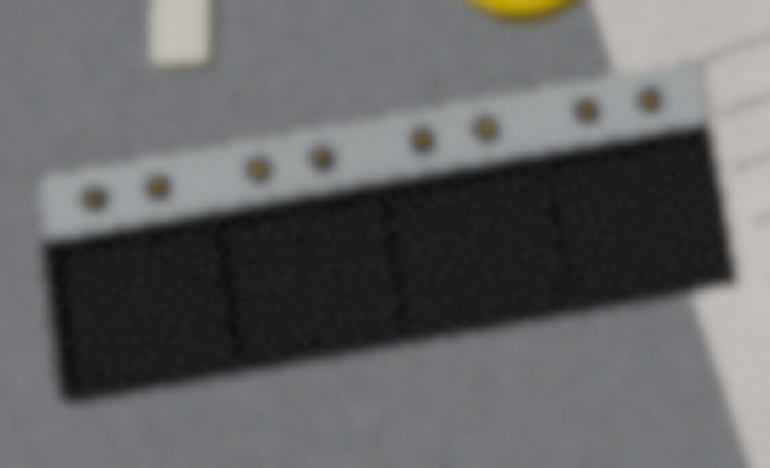

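View pics/c2.png

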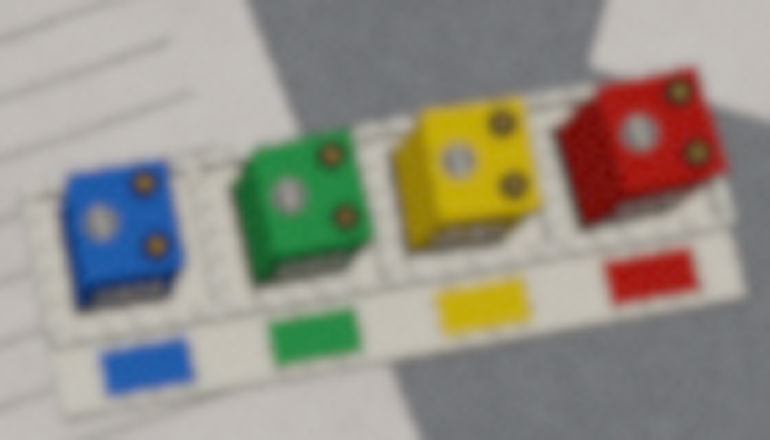

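```bash
python3 - <<'E'
from h import *
img=cv2.imread("pics/top0.png"); cal=optics.get_calibration("top")
# storage rack from tags
T=np.array([cast(cal,p,13)[0][:2] for p in [(371.2,211.2),(401.8,205.6),(432.5,200.2),(463,194.8)]])
d=T[0]-T[3]; print("tag spacing",np.linalg.norm(d)/3)
vx,vy,x0,y0=cv2.fitLine(T.astype(np.float32),cv2.DIST_L2,0,0,.01,.01).ravel()
u=np.array([vx,vy])*np.sign(vy); X=np.array([u[1],-u[0]])
c=T.mean(0)+43*X; yaw=np.arctan2(X[1],X[0]); print("storage",c.round(1),yaw)
# test rack
g=cv2.cvtColor(img,cv2.COLOR_BGR2GRAY)
m=cv2.inRange(g,0,55); m[:, :170]=0; m[:,325:]=0; m[:145]=0;m[232:]=0
n,l,st,_=cv2.connectedComponentsWithStats(m); i=1+st[1:,4].argmax(); print(st[i])
P=np.argwhere(l==i)[:,::-1]
W=cast(cal,P,16)[:,:2].astype(np.float32)
r=cv2.minAreaRect(W); print("test rect",r, cv2.boxPoints(r).round(1).tolist())
cr=np.array([(47,243),(707,128),(733,280),(67,400)])/5.5+[175,145]-.4
C=cast(cal,cr,16)[:,:2];print(C.round(1),C.mean(0))
# top faces
for col,(pair,circ) in dict(blue=((151,215),(100,223)),green=((338,186),(289,197)),yellow=((508,155),(458,161)),red=((688,122),(638,132))).items():
    q=(np.array(pair)+circ)/2/5.5+[345,145]-.4
    w=cast(cal,q,70)[0][:2]; dd=w-c; print(col,w.round(1),"rack frame",(dd@X).round(1),(dd@u).round(1))
E
```

```text
tag spacing 61.74764347770945
storage [ 510.  -171.6] 0.19055602
[ 184  169  123   48 3440]
test rect ((484.4848327636719, 164.858642578125), (58.27986145019531, 245.97132873535156), 10.946599960327148) [[432.5, 280.1000061035156], [479.20001220703125, 38.599998474121094], [536.4000244140625, 49.599998474121094], [489.70001220703125, 291.1000061035156]]
[[490.9 290.9]
 [536.7  48.5]
 [479.9  37.6]
 [432.8 279.1]] [485.08894603 164.02519703]
blue [492.1 -76.8] rack frame 0.3 96.5
green [ 502.3 -140.5] rack frame -1.7 32.0
yellow [ 514.5 -198. ] rack frame -0.6 -26.7
red [ 525.9 -259. ] rack frame -1.0 -88.8
```

```bash
cat >> h.py <<'E'
from scipy.spatial.transform import Rotation as Ro
YAW=0.1906
def rowsto(target,dyaw_to=YAW):
    """target TCP in world; prints tool-axis shift (mm) and units, and needed turn about tool z"""
    s=readout.read_state(); R=Ro.from_rotvec(s["tool_rot"]).as_matrix()
    y=R[:2,1]; X=np.array([np.cos(dyaw_to),np.sin(dyaw_to)])
    a=np.arctan2(y[1],y[0]); best=[]
    for k in (0,np.pi):
        dlt=(dyaw_to+k-a+np.pi)%(2*np.pi)-np.pi   # world ccw; tool z down -> -dlt
        best.append(round(np.degrees(-dlt),2))
    d=R.T@(np.asarray(target)-s["ee_pos"])
    print("t",round(s["t"],2),"tcp",s["ee_pos"].round(1),"tilt",R[:,2].round(3),"turn deg opts",best,"shift",d.round(1),"rows",(d/30).round(2),"F",s["contact_force"].round(1),"w",round(s["grip_width"],1),"q1,q6",s["joint_positions"][[0,5]].round(2))
    return d
E
python3 -c "
from h import *
rowsto([492,-77,180])
from cell import optics
c=optics.get_calibration('wrist'); R=cv2.Rodrigues(c['rvec'])[0]; print(-R.T@c['tvec'],R[2],c['intrinsics'])"
```

```text
t 0.1 tcp [ 240.8 -630.5  255.6] tilt [-0.     0.001 -1.   ] turn deg opts [np.float64(-80.02), np.float64(99.98)] shift [ 432.1 -427.3   76.1] rows [ 14.4  -14.24   2.54] F [0.7 0.3 0.3] w 85.3 q1,q6 [-1.24 -0.04]
[ 318.61893636 -601.31421118  372.5726326 ] [-0.30131433 -0.11497509 -0.9465677 ] [[357.11298179   0.         323.02088424]
 [  0.         357.11298179 203.740765  ]
 [  0.           0.           1.        ]]
```

```bash
python3 -m creep '[[1,-1,0,0],[1,-1,0,0],[1,-1,0,0],[1,-1,0,0],[1,-1,0,0],[1,-1,0,0],[1,-1,0,0],[1,-1,0,0],[1,-1,0,0],[1,-1,0,0],[1,-1,0,0],[1,-1,0,0],[1,-1,0,0],[1,-1,0,0],[0.4,-0.24,0,0]]'
python3 -m creep '[[0,0,0.1,-1],[0,0,0.1,-1],[0,0,0.1,-1],[0,0,0.1,-1],[0,0,0.1,-1],[0,0,0.1,-1],[0,0,0.1,-1],[0,0,0.1,-1],[0,0,0.1,-1],[0,0,0.1,-1],[0,0,0.1,-1],[0,0,0.1,-1],[0,0,0.1,-1],[0,0,0.1,-1],[0,0,0.1,-1],[0,0,0,-1],[0,0,0,0]]'
python3 - <<'E'
from h import *
rowsto([492,-77,42])
cal=optics.get_calibration("wrist"); im=optics.capture("wrist"); cv2.imwrite("pics/w1.png",im)
np.save("w1cal.npy",cal,allow_pickle=True)
E
```

```text
t: 1.98
ee_pos: [492.4, -75.6, 256.1]
tool_rot: [-3.089, -0.573, 0.001]
contact_force: [0.0, -0.4, -0.0]
grip_width: 85.7
t: 4.1
ee_pos: [491.8, -77.9, 211.1]
tool_rot: [-2.001, -2.421, 0.001]
contact_force: [0.2, -0.7, -0.5]
grip_width: 85.0
t 4.1 tcp [491.8 -77.9 211.1] tilt [-0. -0. -1.] turn deg opts [np.float64(-0.07), np.float64(179.93)] shift [  0.8   0.4 169.1] rows [0.03 0.01 5.64] F [ 0.2 -0.7 -0.5] w 85.0 q1,q6 [-0.21 -0.4 ]
```

View pics/w1.png

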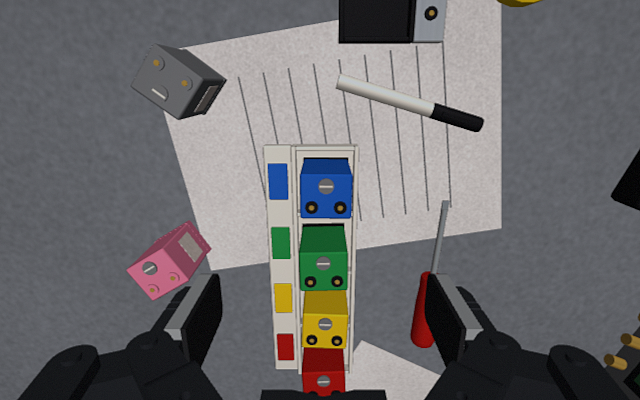

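```bash
python3 - <<'E'
from h import *
im=cv2.imread("pics/w1.png"); cv2.imwrite("pics/w1c.png",cv2.resize(im[140:360,250:370],None,fx=2.7*1,fy=2.7,interpolation=cv2.INTER_CUBIC))
cal=np.load("w1cal.npy",allow_pickle=True).item()
T=[]
for c in ("blue","green","yellow","red"):
    for b in blobs(im,c,60):
        if 260<b[0][0]<295: print(c,b,cast(cal,b[0],13)[0].round(1)); T.append(cast(cal,b[0],13)[0][:2])
T=np.array(T)[:3] if len(T)>3 else np.array(T)
u=T[0]-T[-1]; print(np.linalg.norm(u)); u/=np.linalg.norm(u); X=np.array([u[1],-u[0]]); print(np.arctan2(X[1],X[0]))
for i,t in enumerate(T): print("centre est",(t+43*X-(93-62*i)*u).round(1))
E
```

```text
blue ([277.6, 180.9], [268, 164, 20, 35, 664]) [451.8 -88.6  13. ]
green ([280.5, 243.0], [272, 227, 18, 32, 535]) [ 463.8 -149.7   13. ]
yellow ([282.9, 297.4], [274, 284, 18, 28, 474]) [ 475.4 -209.7   13. ]
red ([285.1, 346.5], [277, 334, 17, 26, 413]) [ 487.1 -270.2   13. ]
123.4041187722952
0.1922420337179102
centre est [ 511.8 -171.7]
centre est [ 511.9 -171.9]
centre est [ 511.7 -171.1]
```

View pics/w1c.png

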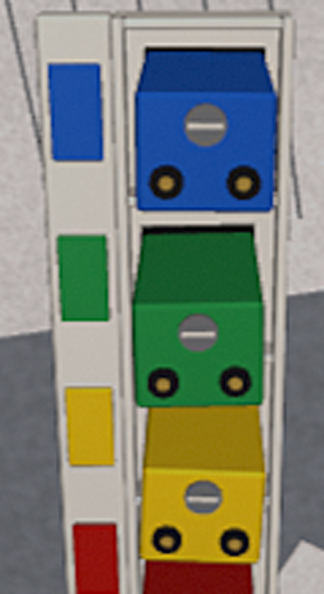

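```bash
python3 - <<'E'
from h import *
cal=np.load("w1cal.npy",allow_pickle=True).item()
c=np.array([511,-171.6]);a=.1915;X=np.array([np.cos(a),np.sin(a)]);u=np.array([-X[1],X[0]])
for n,q in dict(blue=(325.6,196.3),green=(323.7,271.1),yellow=(325.2,331.1)).items():
    w=cast(cal,q,70)[0][:2]; d=w-c; print(n,w.round(1),(d@X).round(1),(d@u).round(1))
E
```

```text
blue [493.8 -77.1] 1.1 96.1
green [ 504.5 -140.3] -0.4 32.0
yellow [ 516.9 -197.9] 0.8 -26.9
```

Modules confirmed in the enlarged wrist crop: blue at (326,196) fits the description (standing in the white rack, blue tag beside it). The pink and grey blocks stand loose on the table and are not meant. Blue goes first.

```bash
python3 -m creep '[[0.03,0.04,1,0],[0,0,1,0],[0,0,1,0],[0,0,1,0],[0,0,0.8,0],[0,0,0.4,0],[0,0,0.17,0],[0,0,0,0],[0,0,0,0]]'; python3 -m creep '[[0,0,0,0],[0,0,0,0],[0,0,0,0],[0,0,0,0],[0,0,0,0],[0,0,0,0]]' -1; python3 -m creep '[[0,0,0,0]]'
```

```text
t: 5.28
ee_pos: [493.4, -76.4, 51.1]
tool_rot: [2.0, 2.421, 0.001]
contact_force: [-0.3, -0.9, 0.2]
grip_width: 85.4
t: 6.02
ee_pos: [493.2, -76.3, 50.6]
tool_rot: [2.0, 2.422, 0.0]
contact_force: [-1.5, 0.5, 5.4]
grip_width: 39.0
t: 6.15
ee_pos: [493.2, -76.3, 50.6]
tool_rot: [2.0, 2.422, 0.0]
contact_force: [-0.8, -0.6, 6.1]
grip_width: 39.4
```

```bash
python3 -m creep '[[0,0,-0.3,0],[0,0,-0.8,0],[0,0,-1,0],[0,0,-1,0]]'; cat >> h.py <<'E'
TC=np.array([484.8,164.4]); TY=.191
def slot(y):
    return TC+y*np.array([-np.sin(TY),np.cos(TY)])
E
python3 -c "
from h import *
for y in (-93,-31,31,93): print(slot(y).round(1))
rowsto([*slot(-93),140])"
```

```text
t: 6.65
ee_pos: [492.7, -76.2, 144.3]
tool_rot: [-2.0, -2.422, 0.0]
contact_force: [0.8, 0.4, -2.7]
grip_width: 39.4
[502.5  73.1]
[490.7 134. ]
[478.9 194.8]
[467.1 255.7]
t 6.65 tcp [492.7 -76.2 144.3] tilt [-0.  0. -1.] turn deg opts [np.float64(-0.02), np.float64(179.98)] shift [144.8  37.8   4.3] rows [4.83 1.26 0.14] F [ 0.8  0.4 -2.7] w 39.4 q1,q6 [-0.2  -0.39]
```

```bash
python3 -m creep '[[0.5,0.13,0,0],[0.9,0.25,0,0],[1,0.25,0,0],[1,0.25,0,0],[0.9,0.25,0,0],[0.5,0.13,0.14,0],[0,0,0,0]]'
python3 - <<'E'
from h import *
rowsto([*slot(-93),52])
cal=optics.get_calibration("wrist"); im=optics.capture("wrist"); cv2.imwrite("pics/w2.png",im); np.save("w2cal.npy",cal,allow_pickle=True)
im=optics.capture("top"); cv2.imwrite("pics/t2.png",cv2.resize(im[130:240,170:330],None,fx=4,fy=4))
E
```

```text
t: 7.52
ee_pos: [502.3, 73.0, 137.8]
tool_rot: [-1.998, -2.423, 0.002]
contact_force: [-0.4, 0.5, -2.0]
grip_width: 39.2
t 7.53 tcp [502.3  73.  137.8] tilt [-0.002 -0.    -1.   ] turn deg opts [np.float64(0.07), np.float64(-179.93)] shift [ 0.   0.3 85.8] rows [0.   0.01 2.86] F [-0.4  0.5 -2. ] w 39.2 q1,q6 [ 0.09 -0.1 ]
```

View pics/w2.png

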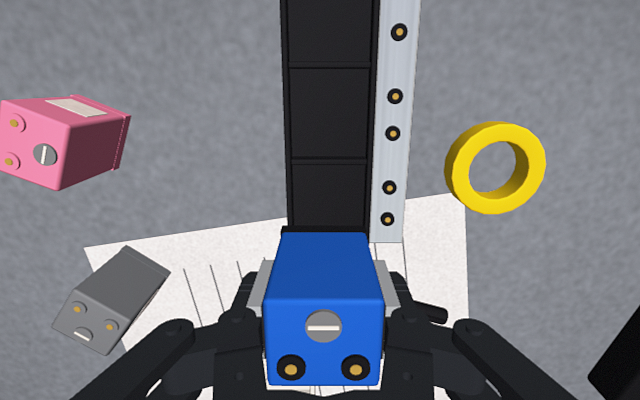

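View pics/t2.png

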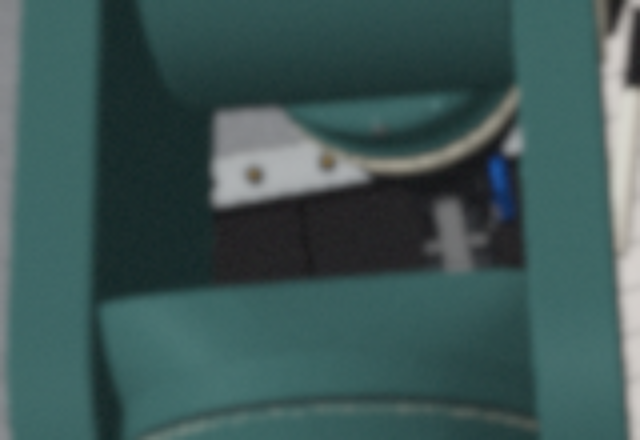

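```bash
python3 - <<'E'
from h import *
im=cv2.imread("pics/w2.png"); cv2.imwrite("pics/w2c.png",cv2.resize(cv2.convertScaleAbs(im[40:250,270:430],alpha=2.5),None,fx=2.8,fy=2.8))
cal=np.load("w2cal.npy",allow_pickle=True).item()
X=np.array([np.cos(TY),np.sin(TY)]);u=np.array([-X[1],X[0]])
for q in [(371,159),(286,159),(374,67),(283,67),(283,20),(376,20)]:
    d=cast(cal,q,16)[0][:2]-TC; print(q,(d@X).round(1),(d@u).round(1))
E
```

```text
(371, 159) 32.3 -59.8
(286, 159) -25.3 -59.9
(374, 67) 31.6 -1.6
(283, 67) -25.3 -1.7
(283, 20) -24.3 24.7
(376, 20) 31.5 24.8
```

View pics/w2c.png

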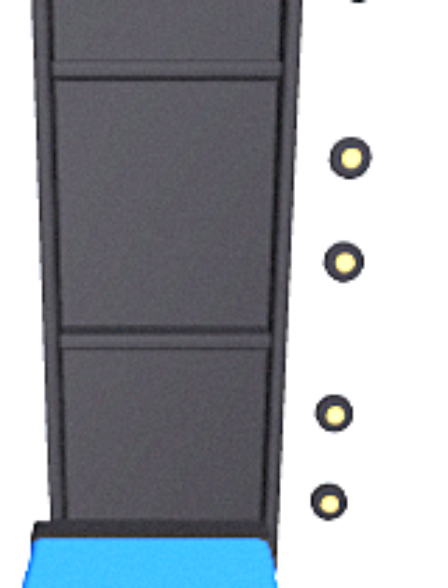

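```bash
python3 - <<'E'
from h import *
cal=np.load("w2cal.npy",allow_pickle=True).item()
X=np.array([np.cos(TY),np.sin(TY)]);u=np.array([-X[1],X[0]])
def rf(q,z):
    d=cast(cal,q,z)[0][:2]-TC; return (d@X).round(1),(d@u).round(1)
print("top corners",[rf(q,157.2) for q in [(263,300),(385,300),(381,385),(268,387)]])
print("div",rf((328.9,161.4),16),rf((328.9,64.6),16), "strip sockets",[rf(q,13) for q in [(387.5,219),(389.5,188)]])
t=readout.read_state()["ee_pos"][:2]-TC; print("tcp",t@X,t@u)
c=cv2.imread("pics/t2.png")
E
```

```text
top corners [(np.float64(-19.1), np.float64(-76.0)), (np.float64(19.7), np.float64(-76.0)), (np.float64(20.3), np.float64(-110.5)), (np.float64(-19.2), np.float64(-111.5))]
div (np.float64(3.8), np.float64(-61.5)) (np.float64(3.4), np.float64(-0.2)) strip sockets [(np.float64(46.6), np.float64(-104.6)), (np.float64(46.6), np.float64(-81.2))]
tcp -0.025416298204578806 -94.15180039341463
```

```bash
python3 -m creep '[[0,0.1,0.5,0],[0,0,0.8,0],[0,0,0.8,0],[0,0,0.4,0],[0,0,0.2,0],[0,0,0.1,0],[0,0,0.07,0],[0,0,0,0]]'
python3 - <<'E'
from h import *
rowsto([*slot(-93),51])
im=optics.capture("side"); cv2.imwrite("pics/s3.png",cv2.resize(im[170:350,180:380],None,fx=4,fy=3.3))
E
```

```text
t: 8.62
ee_pos: [506.0, 72.9, 53.2]
tool_rot: [2.0, 2.422, 0.001]
contact_force: [-0.0, 0.3, -1.9]
grip_width: 39.3
t 8.62 tcp [506.   72.9  53.2] tilt [ 0.001  0.    -1.   ] turn deg opts [np.float64(-0.02), np.float64(179.98)] shift [ 0.9 -3.4  2.2] rows [ 0.03 -0.11  0.07] F [-0.   0.3 -1.9] w 39.3 q1,q6 [ 0.09 -0.1 ]
```

View pics/s3.png

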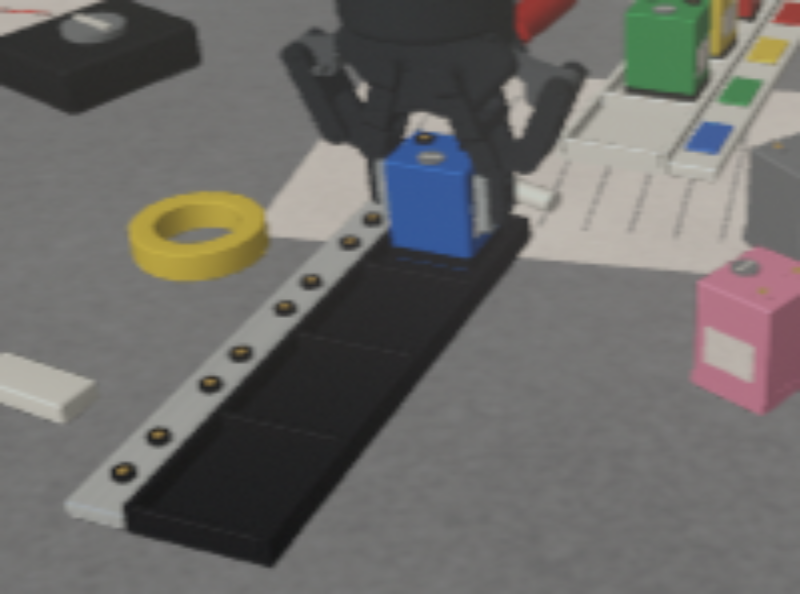

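Blue is inside the far-right pocket, about 2 mm off the floor. I'll ease it down and release.

```bash
python3 -m creep '[[0,0,0.04,0],[0,0,0.03,0],[0,0,0,0]]'; python3 -m creep '[[0,0,0,0],[0,0,0,0],[0,0,0,0],[0,0,0,0],[0,0,0,0]]' 1; python3 -m creep '[[0,0,-0.5,0],[0,0,-1,0],[0,0,-1,0],[0,0,-0.7,0]]'; python3 -c "
from h import *
rowsto([504,-140,137])"
```

```text
t: 9.05
ee_pos: [505.8, 72.8, 50.7]
tool_rot: [-2.0, -2.422, 0.0]
contact_force: [0.3, -0.4, -1.7]
grip_width: 39.5
t: 9.68
ee_pos: [505.8, 72.9, 50.8]
tool_rot: [2.0, 2.422, 0.0]
contact_force: [0.8, 0.7, -0.1]
grip_width: 85.4
t: 10.18
ee_pos: [506.1, 72.9, 149.2]
tool_rot: [1.999, 2.421, 0.002]
contact_force: [0.2, 0.6, -0.1]
grip_width: 85.1
t 10.18 tcp [506.1  72.9 149.2] tilt [ 0.002  0.    -1.   ] turn deg opts [np.float64(-0.02), np.float64(179.98)] shift [-208.6  -42.4   12.2] rows [-6.95 -1.41  0.41] F [ 0.2  0.6 -0.1] w 85.1 q1,q6 [ 0.09 -0.1 ]
```

```bash
python3 -m creep '[[-0.6,-0.12,0,0],[-1,-0.2,0,0],[-1,-0.2,0,0],[-1,-0.2,0,0],[-1,-0.2,0,0],[-1,-0.2,0,0],[-0.95,-0.2,0,0],[-0.4,-0.09,0,0],[0,0,0,0]]'; python3 - <<'E'
from h import *
rowsto([504,-140,51])
im=optics.capture("wrist"); cv2.imwrite("pics/w4.png",im)
im=optics.capture("side"); cv2.imwrite("pics/s4.png",im[120:350,150:450])
im=optics.capture("top"); cv2.imwrite("pics/t4.png",cv2.resize(im[130:240,170:340],None,fx=4,fy=4))
E
```

```text
t: 11.3
ee_pos: [503.3, -140.5, 146.2]
tool_rot: [-2.001, -2.42, 0.001]
contact_force: [-0.1, 0.2, 0.6]
grip_width: 85.4
t 11.3 tcp [ 503.3 -140.5  146.2] tilt [-0.001  0.    -1.   ] turn deg opts [np.float64(-0.1), np.float64(179.9)] shift [ 0.3  0.9 95.2] rows [0.01 0.03 3.17] F [-0.1  0.2  0.6] w 85.4 q1,q6 [-0.32 -0.51]
```

View pics/w4.png

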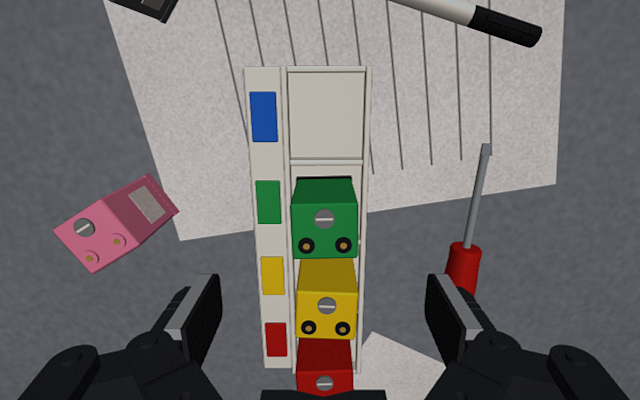

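View pics/t4.png

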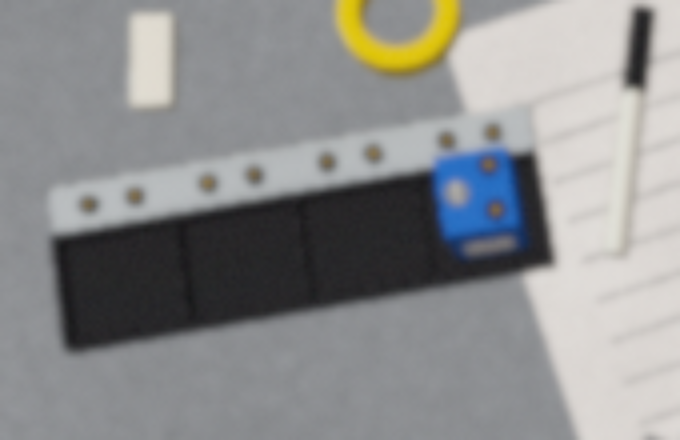

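Blue stands in the right pocket (top view, about (477,200) in the crop). Green is centred between the jaws, so I'll grasp it next.

```bash
python3 -m creep '[[0,0.03,0.6,0],[0,0,1,0],[0,0,0.9,0],[0,0,0.45,0],[0,0,0.22,0],[0,0,0,0]]'; python3 -m creep '[[0,0,0,0],[0,0,0,0],[0,0,0,0],[0,0,0,0],[0,0,0,0],[0,0,0,0]]' -1; python3 -m creep '[[0,0,-0.3,0],[0,0,-0.8,0],[0,0,-1,0],[0,0,-1,0]]'; python3 -c "
from h import *
X=np.array([np.cos(TY),np.sin(TY)])
rowsto([*(slot(-31)+3*X),140])"
```

```text
t: 12.2
ee_pos: [504.7, -139.6, 51.8]
tool_rot: [2.0, 2.423, 0.0]
contact_force: [1.5, 0.4, 0.0]
grip_width: 85.0
t: 12.95
ee_pos: [504.9, -139.8, 52.3]
tool_rot: [2.0, 2.422, 0.0]
contact_force: [-0.5, -0.2, 5.6]
grip_width: 39.3
t: 13.45
ee_pos: [504.4, -139.7, 145.9]
tool_rot: [-2.0, -2.422, 0.0]
contact_force: [0.7, 0.1, -2.1]
grip_width: 39.8
t 13.45 tcp [ 504.4 -139.7  145.9] tilt [-0.  0. -1.] turn deg opts [np.float64(-0.02), np.float64(179.98)] shift [271.3  41.3   5.9] rows [9.04 1.38 0.2 ] F [ 0.7  0.1 -2.1] w 39.8 q1,q6 [-0.32 -0.51]
```

```bash
python3 -m creep '[[0.5,0.08,0,0],[0.9,0.14,0,0],[1,0.15,0,0],[1,0.15,0,0],[1,0.15,0,0],[1,0.15,0,0],[1,0.15,0,0],[1,0.15,0,0],[0.9,0.14,0,0],[0.54,0.1,0,0],[0.2,0.02,0,0],[0,0,0,0]]'
python3 - <<'E'
from h import *
X=np.array([np.cos(TY),np.sin(TY)])
rowsto([*(slot(-31)+3*X),53])
cal=optics.get_calibration("wrist"); im=optics.capture("wrist"); cv2.imwrite("pics/w5.png",im); np.save("w5cal.npy",cal,allow_pickle=True)
E
```

```text
t: 14.95
ee_pos: [493.8, 134.3, 144.5]
tool_rot: [-2.0, -2.423, 0.001]
contact_force: [-1.1, -0.5, -1.8]
grip_width: 39.2
t 14.95 tcp [493.8 134.3 144.5] tilt [-0. -0. -1.] turn deg opts [np.float64(-0.0), np.float64(180.0)] shift [ 0.3 -0.1 91.5] rows [ 0.01 -0.    3.05] F [-1.1 -0.5 -1.8] w 39.2 q1,q6 [0.22 0.03]
```

View pics/w5.png

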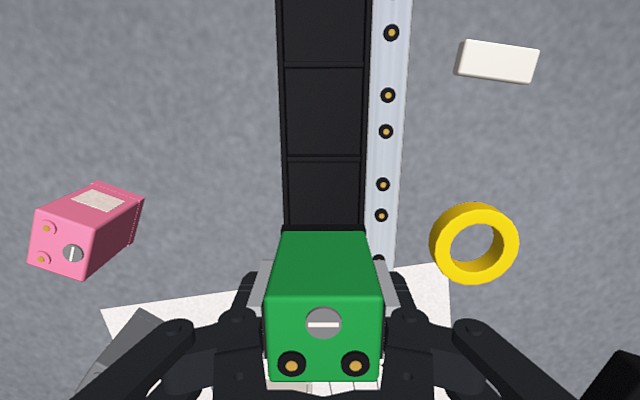

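The green module's centre column (323) lines up with the rack's (about 323.5), so I'll lower it.

```bash
python3 -m creep '[[0,0,0.5,0],[0,0,0.9,0],[0,0,0.8,0],[0,0,0.4,0],[0,0,0.2,0],[0,0,0.13,0],[0,0,0.08,0],[0,0,0.04,0],[0,0,0,0],[0,0,0,0]]'; python3 -c "
from h import *
rowsto([0,0,52.4])"
```

```text
t: 16.25
ee_pos: [494.0, 134.4, 53.4]
tool_rot: [2.0, 2.422, 0.0]
contact_force: [0.3, 0.0, -0.8]
grip_width: 39.6
t 16.25 tcp [494.  134.4  53.4] tilt [ 0.  0. -1.] turn deg opts [np.float64(-0.02), np.float64(179.98)] shift [ -38.6 -510.5    0.9] rows [ -1.29 -17.02   0.03] F [ 0.3  0.  -0.8] w 39.6 q1,q6 [0.22 0.03]
```

```bash
python3 -m creep '[[0,0,0.03,0],[0,0,0,0]]'; python3 -m creep '[[0,0,0,0],[0,0,0,0],[0,0,0,0],[0,0,0,0],[0,0,0,0]]' 1; python3 -m creep '[[0,0,-0.5,0],[0,0,-1,0],[0,0,-1,0],[0,0,-0.7,0]]'; python3 -c "
from h import *
rowsto([516.5,-198,137])"
```

```text
t: 16.5
ee_pos: [494.0, 134.5, 52.4]
tool_rot: [2.0, 2.422, 0.0]
contact_force: [-0.4, 0.6, -0.4]
grip_width: 39.1
t: 17.12
ee_pos: [494.0, 134.4, 52.3]
tool_rot: [2.0, 2.422, 0.0]
contact_force: [-0.3, -0.0, -0.1]
grip_width: 85.5
t: 17.62
ee_pos: [494.3, 134.5, 150.7]
tool_rot: [2.0, 2.422, 0.002]
contact_force: [0.2, 0.2, 1.1]
grip_width: 85.6
t 17.62 tcp [494.3 134.5 150.7] tilt [ 0.002  0.    -1.   ] turn deg opts [np.float64(-0.02), np.float64(179.98)] shift [-330.7  -41.1   13.6] rows [-11.02  -1.37   0.45] F [0.2 0.2 1.1] w 85.6 q1,q6 [0.22 0.03]
```

```bash
python3 -m creep '[[-0.5,-0.07,0,0],[-0.9,-0.12,0,0],[-1,-0.12,0,0],[-1,-0.12,0,0],[-1,-0.12,0,0],[-1,-0.12,0,0],[-1,-0.12,0,0],[-1,-0.12,0,0],[-1,-0.12,0,0],[-1,-0.12,0,0],[-0.9,-0.12,0,0],[-0.5,-0.15,0,0],[-0.22,-0.07,0,0],[0,0,0,0]]'; python3 - <<'E'
from h import *
rowsto([516.5,-198,52])
im=optics.capture("wrist"); cv2.imwrite("pics/w6.png",im)
im=optics.capture("top"); cv2.imwrite("pics/t6.png",cv2.resize(im[130:240,170:340],None,fx=4,fy=4))
E
```

```text
t: 19.38
ee_pos: [512.3, -198.6, 148.1]
tool_rot: [-2.0, -2.422, 0.0]
contact_force: [0.4, 0.4, -0.8]
grip_width: 85.4
t 19.38 tcp [ 512.3 -198.6  148.1] tilt [-0.  0. -1.] turn deg opts [np.float64(-0.03), np.float64(179.97)] shift [-0.2  4.2 96.1] rows [-0.01  0.14  3.2 ] F [ 0.4  0.4 -0.8] w 85.4 q1,q6 [-0.42 -0.61]
```

View pics/w6.png

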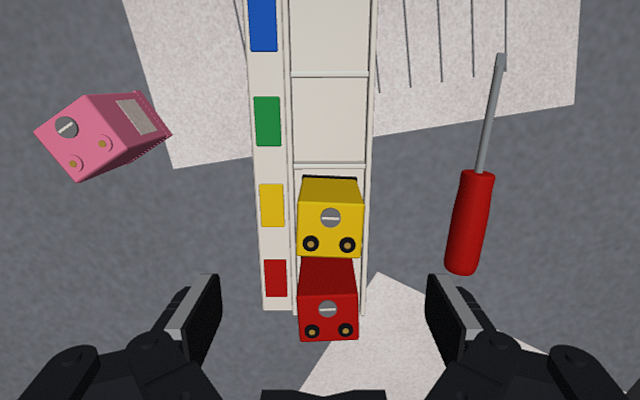

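View pics/t6.png

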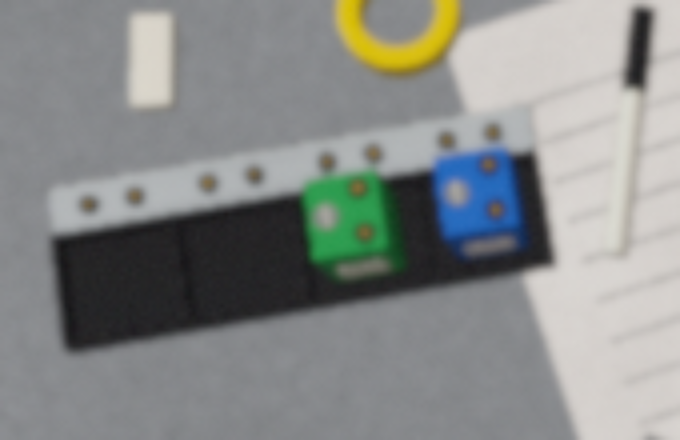

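Green is in the third-from-left pocket beside blue. Yellow sits a little forward of the jaw centre, so I'll correct by 4 mm and grasp.

```bash
python3 -m creep '[[0,0.14,0.6,0],[0,0,1,0],[0,0,0.9,0],[0,0,0.45,0],[0,0,0.25,0],[0,0,0,0]]'; python3 -m creep '[[0,0,0,0],[0,0,0,0],[0,0,0,0],[0,0,0,0],[0,0,0,0],[0,0,0,0]]' -1; python3 -m creep '[[0,0,-0.3,0],[0,0,-0.8,0],[0,0,-1,0],[0,0,-1,0]]'; python3 -c "
from h import *
X=np.array([np.cos(TY),np.sin(TY)])
rowsto([*(slot(31)+3*X),140])"
```

```text
t: 20.23
ee_pos: [516.8, -197.8, 52.3]
tool_rot: [-2.0, -2.422, 0.0]
contact_force: [-0.6, -0.5, -0.5]
grip_width: 85.7
t: 20.98
ee_pos: [517.1, -198.1, 53.1]
tool_rot: [2.0, 2.422, 0.0]
contact_force: [-1.6, -0.1, 6.8]
grip_width: 39.5
t: 21.48
ee_pos: [516.5, -197.8, 146.6]
tool_rot: [-2.0, -2.422, 0.0]
contact_force: [0.3, 0.2, -1.3]
grip_width: 39.2
t 21.48 tcp [ 516.5 -197.8  146.6] tilt [-0.  0. -1.] turn deg opts [np.float64(-0.02), np.float64(179.98)] shift [392.7  40.3   6.6] rows [13.09  1.34  0.22] F [ 0.3  0.2 -1.3] w 39.2 q1,q6 [-0.41 -0.6 ]
```

```bash
python3 -m creep '[[0.5,0.05,0,0],[0.9,0.1,0,0],[1,0.1,0,0],[1,0.1,0,0],[1,0.1,0,0],[1,0.1,0,0],[1,0.1,0,0],[1,0.1,0,0],[1,0.1,0,0],[1,0.1,0,0],[1,0.1,0,0],[1,0.1,0,0],[0.9,0.1,0,0],[0.54,0.06,0,0],[0.25,0.03,0,0],[0,0,0,0]]'
python3 - <<'E'
from h import *
X=np.array([np.cos(TY),np.sin(TY)])
rowsto([*(slot(31)+3*X),54])
cal=optics.get_calibration("wrist"); im=optics.capture("wrist"); cv2.imwrite("pics/w7.png",im); np.save("w7cal.npy",cal,allow_pickle=True)
E
```

```text
t: 23.48
ee_pos: [481.8, 195.3, 145.1]
tool_rot: [-2.0, -2.423, 0.001]
contact_force: [0.1, -1.1, -1.0]
grip_width: 39.7
t 23.48 tcp [481.8 195.3 145.1] tilt [-0. -0. -1.] turn deg opts [np.float64(0.0), np.float64(-180.0)] shift [ 0.1  0.1 91.1] rows [0.   0.   3.04] F [ 0.1 -1.1 -1. ] w 39.7 q1,q6 [0.34 0.15]
```

View pics/w7.png

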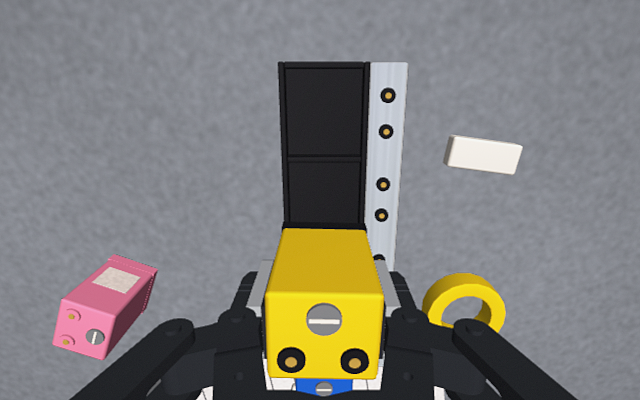

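Yellow is aligned over its pocket with nothing below it, so I'll lower it.

```bash
python3 -m creep '[[0,0,0.5,0],[0,0,0.9,0],[0,0,0.8,0],[0,0,0.4,0],[0,0,0.2,0],[0,0,0.13,0],[0,0,0.08,0],[0,0,0.03,0],[0,0,0,0],[0,0,0,0]]'; python3 -c "
from h import *
rowsto([0,0,53.2])"
```

```text
t: 24.78
ee_pos: [482.0, 195.4, 54.3]
tool_rot: [2.0, 2.422, 0.001]
contact_force: [-0.1, -0.5, -1.4]
grip_width: 39.3
t 24.77 tcp [482.  195.4  54.3] tilt [ 0.  0. -1.] turn deg opts [np.float64(-0.02), np.float64(179.98)] shift [-100.7 -510.3    0.9] rows [ -3.36 -17.01   0.03] F [-0.1 -0.5 -1.4] w 39.3 q1,q6 [0.34 0.15]
```

```bash
python3 -m creep '[[0,0,0.03,0],[0,0,0,0]]'; python3 -m creep '[[0,0,0,0],[0,0,0,0],[0,0,0,0],[0,0,0,0],[0,0,0,0]]' 1; python3 -m creep '[[0,0,-0.5,0],[0,0,-1,0],[0,0,-1,0],[0,0,-0.7,0]]'; python3 -c "
from h import *
rowsto([527.5,-259,137])"
```

```text
t: 25.02
ee_pos: [481.9, 195.3, 53.1]
tool_rot: [-2.0, -2.422, 0.0]
contact_force: [-0.8, 0.1, -1.2]
grip_width: 39.7
t: 25.65
ee_pos: [481.9, 195.3, 53.2]
tool_rot: [2.0, 2.422, 0.0]
contact_force: [0.2, 0.3, 0.1]
grip_width: 85.7
t: 26.15
ee_pos: [482.2, 195.5, 151.6]
tool_rot: [2.0, 2.422, 0.003]
contact_force: [0.7, -0.0, -0.7]
grip_width: 85.4
t 26.15 tcp [482.2 195.5 151.6] tilt [ 0.002  0.001 -1.   ] turn deg opts [np.float64(-0.02), np.float64(179.98)] shift [-454.8  -41.5   14.4] rows [-15.16  -1.38   0.48] F [ 0.7 -0.  -0.7] w 85.4 q1,q6 [0.34 0.15]
```

```bash
python3 -m creep '[[-0.5,-0.05,0,0],[-0.9,-0.09,0,0],[-1,-0.09,0,0],[-1,-0.09,0,0],[-1,-0.09,0,0],[-1,-0.09,0,0],[-1,-0.09,0,0],[-1,-0.09,0,0],[-1,-0.09,0,0],[-1,-0.09,0,0],[-1,-0.09,0,0],[-1,-0.09,0,0],[-1,-0.09,0,0],[-1,-0.09,0,0],[-0.9,-0.08,0,0],[-0.6,-0.05,0,0],[-0.26,-0.03,0,0],[0,0,0,0]]'; python3 - <<'E'
from h import *
rowsto([527.5,-259,53])
cal=optics.get_calibration("wrist"); im=optics.capture("wrist"); cv2.imwrite("pics/w8.png",im);np.save("w8cal.npy",cal,allow_pickle=True)
im=optics.capture("top"); cv2.imwrite("pics/t8.png",cv2.resize(im[130:240,170:340],None,fx=4,fy=4))
E
```

```text
t: 28.4
ee_pos: [527.1, -259.1, 148.9]
tool_rot: [-2.0, -2.422, 0.0]
contact_force: [-0.6, 0.7, -0.6]
grip_width: 85.2
t 28.4 tcp [ 527.1 -259.1  148.9] tilt [-0.  0. -1.] turn deg opts [np.float64(-0.04), np.float64(179.96)] shift [-0.   0.5 95.9] rows [-0.    0.02  3.2 ] F [-0.6  0.7 -0.6] w 85.2 q1,q6 [-0.5  -0.69]
```

View pics/w8.png

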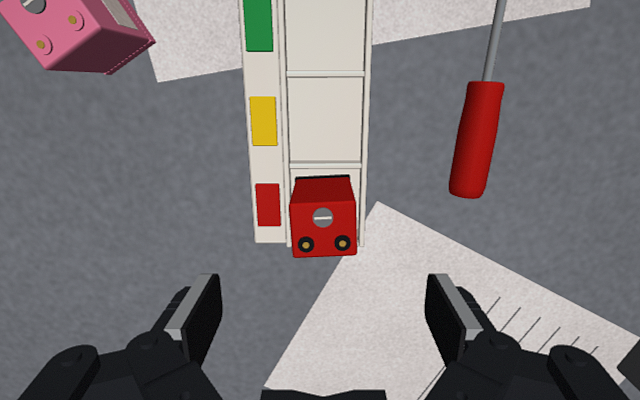

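View pics/t8.png

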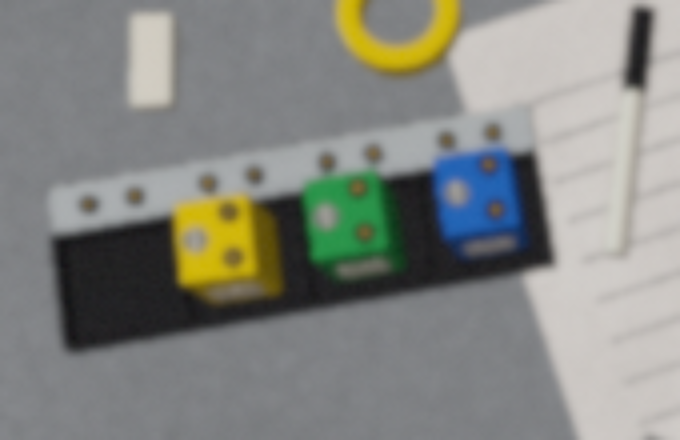

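Yellow is placed. Red's top is at about (323,225), centred between the jaws.

```bash
python3 -m creep '[[0,0.02,0.6,0],[0,0,1,0],[0,0,0.9,0],[0,0,0.45,0],[0,0,0.23,0],[0,0,0,0]]'; python3 -m creep '[[0,0,0,0],[0,0,0,0],[0,0,0,0],[0,0,0,0],[0,0,0,0],[0,0,0,0]]' -1; python3 -m creep '[[0,0,-0.3,0],[0,0,-0.8,0],[0,0,-1,0],[0,0,-1,0]]'; python3 -c "
from h import *
X=np.array([np.cos(TY),np.sin(TY)])
rowsto([*(slot(93)+3*X),140])"
```

```text
t: 29.25
ee_pos: [528.0, -258.9, 53.9]
tool_rot: [2.0, 2.422, 0.0]
contact_force: [0.3, 0.7, 1.2]
grip_width: 85.8
t: 30.0
ee_pos: [528.2, -259.2, 54.6]
tool_rot: [2.0, 2.422, 0.0]
contact_force: [0.3, 1.0, 6.3]
grip_width: 39.5
t: 30.5
ee_pos: [527.7, -258.9, 148.0]
tool_rot: [-2.0, -2.422, 0.0]
contact_force: [1.7, -0.0, -1.8]
grip_width: 39.6
t 30.5 tcp [ 527.7 -258.9  148. ] tilt [-0.  0. -1.] turn deg opts [np.float64(-0.02), np.float64(179.98)] shift [516.7  40.9   8.1] rows [17.22  1.36  0.27] F [ 1.7 -0.  -1.8] w 39.6 q1,q6 [-0.5  -0.69]
```

```bash
python3 -m creep '[[0.5,0.04,0,0],[0.9,0.08,0,0],[1,0.08,0,0],[1,0.08,0,0],[1,0.08,0,0],[1,0.08,0,0],[1,0.08,0,0],[1,0.08,0,0],[1,0.08,0,0],[1,0.08,0,0],[1,0.08,0,0],[1,0.08,0,0],[1,0.08,0,0],[1,0.08,0,0],[1,0.07,0,0],[1,0.07,0,0],[0.9,0.06,0,0],[0.62,0.04,0,0],[0.3,0.02,0,0],[0,0,0,0]]'
python3 - <<'E'
from h import *
X=np.array([np.cos(TY),np.sin(TY)])
rowsto([*(slot(93)+3*X),55.5])
cal=optics.get_calibration("wrist"); im=optics.capture("wrist"); cv2.imwrite("pics/w9.png",im); np.save("w9cal.npy",cal,allow_pickle=True)
E
```

```text
t: 33.0
ee_pos: [469.5, 256.0, 146.5]
tool_rot: [-2.0, -2.423, 0.001]
contact_force: [0.2, -0.3, -1.1]
grip_width: 39.6
t 33.0 tcp [469.5 256.  146.5] tilt [-0. -0. -1.] turn deg opts [np.float64(0.01), np.float64(-179.99)] shift [ 0.2  0.7 91. ] rows [0.01 0.02 3.03] F [ 0.2 -0.3 -1.1] w 39.6 q1,q6 [0.45 0.26]
```

View pics/w9.png

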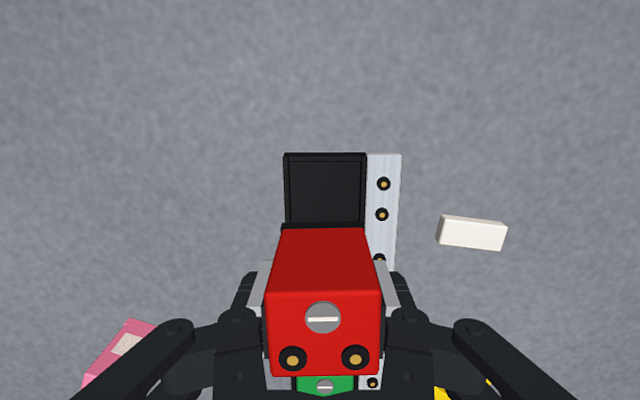

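```bash
python3 -m creep '[[0,0.02,0.5,0],[0,0,0.9,0],[0,0,0.8,0],[0,0,0.4,0],[0,0,0.2,0],[0,0,0.13,0],[0,0,0.07,0],[0,0,0.03,0],[0,0,0,0],[0,0,0,0]]'; python3 -c "
from h import *
rowsto([0,0,54.7])"
```

```text
t: 34.3
ee_pos: [470.3, 256.1, 56.1]
tool_rot: [2.0, 2.422, 0.0]
contact_force: [0.6, 0.7, -1.4]
grip_width: 39.8
t 34.3 tcp [470.3 256.1  56.1] tilt [ 0.  0. -1.] turn deg opts [np.float64(-0.02), np.float64(179.98)] shift [-162.5 -510.3    1.3] rows [ -5.42 -17.01   0.04] F [ 0.6  0.7 -1.4] w 39.8 q1,q6 [0.45 0.26]
```

```bash
python3 -m creep '[[0,0,0.04,0],[0,0,0,0]]'; python3 -m creep '[[0,0,0,0],[0,0,0,0],[0,0,0,0],[0,0,0,0],[0,0,0,0]]' 1; python3 -m creep '[[0,0,-0.5,0],[0,0,-1,0],[0,0,-1,0],[0,0,-1,0],[0,0,-1,0]]'; python3 -m creep '[[-1,0,0,0],[-1,0,0,0],[-1,0,0,0],[-1,0,0,0],[-1,0,0,0],[-1,0,0,0],[-1,0,0,0],[-1,0,0,0],[-1,0,0,0],[-1,0,0,0],[-1,0,0,0],[-1,0,0,0],[-1,0,0,0],[0,0,0,0],[0,0,0,0]]'
python3 - <<'E'
from h import *
cal=optics.get_calibration("wrist"); im=optics.capture("wrist"); cv2.imwrite("pics/w10.png",im);np.save("w10cal.npy",cal,allow_pickle=True)
im=optics.capture("top"); cv2.imwrite("pics/t10.png",cv2.resize(im[130:240,170:340],None,fx=4.5,fy=4.5,interpolation=cv2.INTER_CUBIC))
im=optics.capture("side"); cv2.imwrite("pics/s10.png",cv2.resize(im[170:350,180:380],None,fx=4,fy=3.3))
E
```

```text
t: 34.55
ee_pos: [470.2, 256.0, 54.6]
tool_rot: [-2.0, -2.422, 0.0]
contact_force: [-0.1, -0.2, -1.5]
grip_width: 39.4
t: 35.17
ee_pos: [470.2, 256.0, 54.7]
tool_rot: [-2.0, -2.422, -0.0]
contact_force: [0.2, -0.2, -0.0]
grip_width: 85.5
t: 35.8
ee_pos: [470.2, 256.0, 192.0]
tool_rot: [2.0, 2.422, 0.002]
contact_force: [0.7, 0.2, -0.9]
grip_width: 85.6
t: 37.67
ee_pos: [543.9, -126.7, 190.4]
tool_rot: [2.0, 2.422, 0.001]
contact_force: [0.2, 1.0, -0.2]
grip_width: 85.3
```

View pics/w10.png

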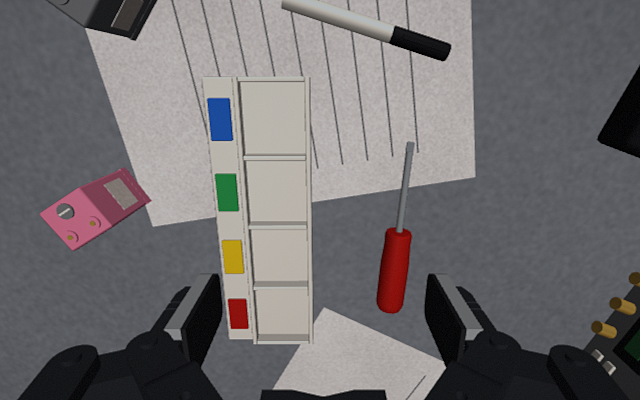

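View pics/t10.png

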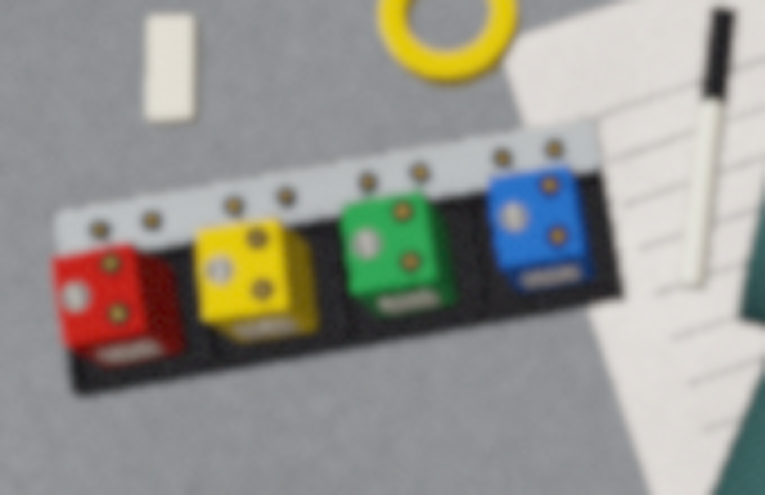

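View pics/s10.png

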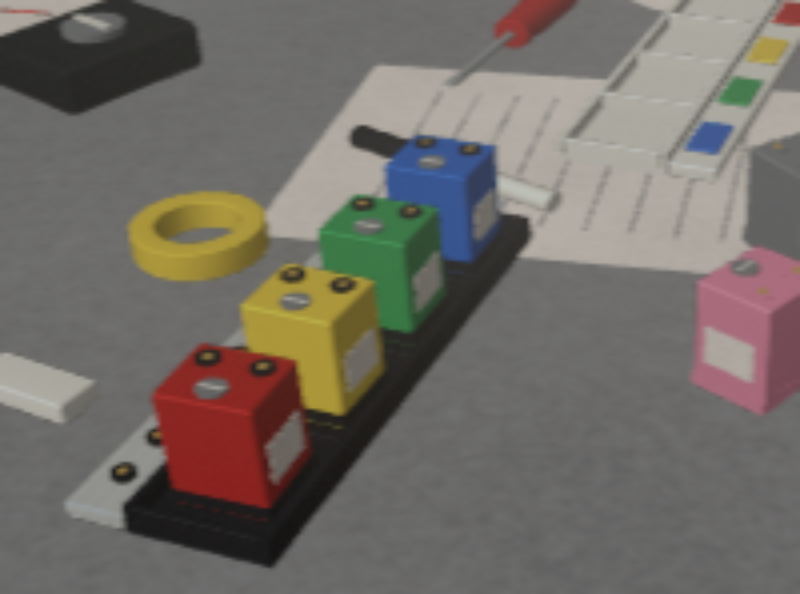

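```bash
python3 - <<'E'
from h import *
cal=optics.get_calibration("top")
X=np.array([np.cos(TY),np.sin(TY)]);u=np.array([-X[1],X[0]])
for n,(a,b) in dict(blue=((554,211),(514,216)),green=((406,232),(367,243)),yellow=((260,263),(220,269)),red=((114,288),(76,296))).items():
    q=(np.array(a)+b)/2/4.5+[170,130]-.4; d=cast(cal,q,70)[0][:2]-TC; print(n,(d@X).round(1),(d@u).round(1))
print(readout.read_state()["contact_force"])
E
```

```text
blue 2.1 -94.6
green 3.1 -32.0
yellow 2.1 30.5
red 2.0 92.1
[0.22412127 0.19843821 0.08285351]
```

```bash
python3 -c "
from cell import order; print(order.finish_job())"
```

```text
the job is handed in; nothing more can be done
None
```

All four modules are in the test rack in reverse order. Left to right it now reads red, yellow, green, blue, where the storage rack read blue, green, yellow, red. I handed the job in at about 38 s of the 96 s allowed; no verdict is reported.

**Placement:** I gripped each module across its x, lowered it to within 1–2 mm of the floor height it was gripped at, eased it down that last bit and released. Each was released at the TCP height it was gripped at, within about 0.1 mm, and both racks' floors are 5 mm.

**Last checks:**
- The top view puts the modules 2–3 mm beyond the slot centre lines (10 mm allowed). Along the row they are within 2 mm of the slot centres (14 mm allowed).
- The side view shows all four upright and standing inside their pockets.
- The gripper was open, clear of everything, with contact force near 0.

**Disagreement:** the top and wrist cameras differed by about 3.5 mm on where the test rack lies across the row. I aimed 3 mm beyond the top camera's estimate, following the wrist view, and both readings are within tolerance.

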